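# Clear the X-ray gauge's sprung lid and hold it at the interlock mark

## Task

The lid interlock of the benchtop X-ray thickness gauge is due for its check. Clear the ear defenders off its lid by hanging them over the bar of the bench rail, an ear cup on each side, then lift the sprung lid until the stud on the lid's side stands level with the tip of the index arm clamped on the quadrant, and finish while still holding the lid steady there, because it falls shut if let go. Leave the index arm where it is set, and do not knock over or shift the other things on the bench.

Things in the scene. Friction and masses are not known exactly. Their poses are not given: they have to be found in the camera images.
- ear_defenders: Loose ear defenders, 0.26 kg, a rigid upright arch 174 wide (y), 175 tall (z), 62 mm deep (x), standing on their cups on the closed lid. Origin: centre of the underside. y runs cup to cup. Cups 62 x 43 x 80 mm tall, 84 mm apart inside, gap open up to the crown pad: 40 (x) x 52 (y) x 24 mm thick, its top at z = 175. Grip the pad across x, by its upper part: tips must not reach below it to the bar.
- crown (a point): Point on the ear defenders: centre of the top face of the crown pad, 175 mm above the origin; axes as the ear defenders'.
- crown_under (a point): Point on the ear defenders: centre of the underside of the crown pad, 151 mm above the origin; it comes to rest on the bar. Flat, 40 x 52 mm.
- rail: Bench rail, fixed: a square aluminium profile bar 30 x 30 mm, 300 mm long, running along the rail's own y, its flat top 180 mm above the bench, on two posts at y = +-135 mm that do not rise above the bar. Origin on the bench under the bar's middle.
- rail_mid (a point): Point on top of the rail's bar, in the middle of its length; axes as the rail's (y along the bar, z up).
- gauge: Fixed housing of the benchtop X-ray thickness gauge, 270 x 290 mm; its lid's top is 135 mm above the bench. Origin on the bench under its centre. Front (handle, display) faces its -x; the lid's hinge runs along y at x = 130, z = 117.5 mm. The quadrant, an upright graduated arc of 110 mm radius about the hinge line, stands outside the lid's +y side (y = 150 mm), up to 217 mm high.
- lid (a joint): Angle of the lid, rad: 0 closed, grows as its front rises, end stop 1.3. The lid is a white slab 258 (front to back) x 276 x 34 mm, about 0.6 kg; the hinge axis lies at its rear edge at mid thickness. A closing spring adds to its weight: 4 to 8 N at the handle holds it up; it falls shut if let go.
- lid_handle (a point): Steel bow handle on top of the lid near its front, fixed to it: round bar 12 mm thick, 98 mm long along y, on legs at y = +-55 mm. Origin: middle of the bar, on its axis, 42 mm above the lid's top; with the lid closed 232 mm in front of (-x) and 58.5 mm above the hinge axis. Axes turn with the lid; closed, they are the gauge's. The bar may turn between the fingers as the lid rises.
- lid_hinge (a point): Point on the lid's hinge axis in the middle of its length; axes turn with the lid; y is the hinge axis. Opening turns the lid about +y (right hand), which lifts its front.
- lid_stud (a point): Free end of the index stud, a steel pin 6 mm thick that sticks out of the middle of the lid's +y side, 135 mm in front of the hinge axis; it passes just beyond the tip of the index arm.
- index_arm (a joint): Angle at which the index arm is clamped on the quadrant, rad, on the lid's scale; the lid is at the mark when its own angle equals this value. Between 0.35 and 0.75, different each time. It can be pushed off its setting, but must stay as it is.
- index_tip (a point): Tip of the index arm, a slim dark steel pointer 12 mm wide on the outside of the quadrant that pivots on the lid's hinge line at y = +156 mm of the gauge; the tip is 126 mm from the hinge axis; a black clamp screw sits on the arm 98 mm from the axis.
- setting_ring: Steel setting ring, loose, 72 mm diameter, 22 mm high; leave alone.
- block_case: Closed wooden gauge-block case, loose, 80 x 130 x 34 mm high; leave alone.
- step_master: Stepped steel cylinder, loose, 64 mm diameter at the foot, 70 mm high; leave alone.

How it is judged (in metres and radians):
On the way:
1. the ear defenders hang on the rail's bar by their crown, a cup on each side, released and at rest (z of crown_under in the frame of rail_mid between -0.015 and 0.015 m and y of crown_under in the frame of rail_mid between -0.12 and 0.12 m and x of crown_under in the frame of rail_mid between -0.035 and 0.035 m and angle between ear_defenders's own z axis and vertical below 0.4 rad and contact force between ear_defenders and rail above 0.8 N and contact force between ear_defenders and the arm below 0.1 N and contact force between ear_defenders and the fingers below 0.1 N and linear speed of ear_defenders below 0.12 m/s), for 0.3 s.
At the end, for the whole second after the job is handed in: Ear defenders hang by the crown pad on the bar (underside within 15 mm of the bar's top, 35 mm of its line and 120 mm of its middle; tilt under 0.4 rad), still, untouched; lid within 0.06 rad of the index arm, under 0.1 rad/s, borne by the fingers (over 2 N); all else in place (all of step 1 and angle between the x axis of lid_hinge and the x axis of index_tip, either way round below 0.06 rad and value of joint lid above 0.27 rad and velocity of joint lid between -0.1 and 0.1 rad/s and contact force between lid and the fingers above 2 N); the arm keeps its last pose, push and grip.
It fails at once if the index arm is pushed off its setting (tip moved more than 6 mm) (distance of index_tip from where it was at the start of the episode above 0.006 m).
It fails at once if a bystander is moved more than 20 mm or tipped (distance of any of setting_ring, block_case, step_master from where it was at the start of the episode above 0.02 m or angle between any of setting_ring, block_case, step_master's own z axis and vertical above 0.4 rad).
It also fails if it takes over 59 s, if anything falls off the work surface, if the arm or the gripper's body presses on something with over 40 N, if the wrist force passes 120 N, or if a joint passes its speed limit or range.

## Robot

A 7-joint arm with a two-finger parallel gripper is mounted at the origin on the work surface. World frame = base frame: x ahead of the robot, y to its left, z up, the work surface at z = 0. Lengths are in mm, angles in rad, forces in N, time in s.
With the tool pointing down it reaches from about 400 to 750 mm from the base axis. Payload 19.5 kg.
Tool frame: the origin (TCP) lies midway between the tips of the shut fingers; the grasp point (between the pads) lies 19 mm behind it; z points along the fingers, y is the line along which they close (so a half turn about z gives the same grasp; the last joint's range is limited). The gripper opens to 85 mm and grips with 20 to 120 N. Pads are 22 mm wide; open, the fingers measure 114 mm over their backs; the gripper's body (76 mm by 85 mm) begins 54 mm behind the grasp point. The pads swing forward as they close: fully open they stand 13 mm farther back than shut.
Start: joints at [1.158, 0.707, -0.028, 1.485, 0.022, 0.951, -0.075], TCP at [208.349, -535.897, 231.268] pointing down, gripper open.
Joint ranges: [-2.71, 2.71], [-0.32, 2.16], [-1.57, 1.52], [0, 2.45], [-1.46, 4.6], [0, 2.02], [-2.83, 2.83]. Speed limits (rad/s): [1.89, 1.89, 2.57, 2.57, 3.01, 3.01, 3.01].

## Interface

Orientations are given as a rotation vector (axis times angle).
In Python, from rig import r gives the robot as it stands.
- The arm moves only by the shell command python3 -m crank 'ROWS' [FORCE]. ROWS is JSON, a list of rows, each a list of 7 numbers: the shift along the world's x, y, z in cm, then the turn, a rotation vector about the world's x, y, z in degrees, then the opening, from 0 (shut) to 1 (fully open). In form: [[x, y, z, rx, ry, rz, fingers], ...]. A call has 1 to 20 rows; each row shifts and turns the commanded pose from where the row before left it; what a row does not reach is not made up. A row lasts 1/12 s, in which the tool goes at most 41.7 mm and 7.16 degrees, less where a joint would pass 70% of its speed; a pose out of reach is approached as far as the arm can. A call with a gripper value outside its range is refused whole. The fingers move at their own pace and stop on an object; FORCE is the grip in N (left out, the last holds). Time passes only in rows, so rows that do not move let the fingers close. It gives the time, the measured TCP pose, the force, the opening and the grip force at its end, in the units of the state.
- r.read_state(): the state, without advancing time (a new reading comes with each control period).
- r.snapshot(name): name is "scene" or "top" or "wrist"; returns the picture (480x640x3 uint8, blue, green, red); there is no depth.
- r.camera_params(name): a dict with "mtx" (3x3 intrinsics, pixels), "extrinsics" (4x4, takes a point from camera to world coordinates); the wrist camera has in their place "mount" (4x4, takes a point from camera to tool coordinates, whose origin is the TCP and whose axes are the flange's). Camera axes: x right, y up, looking along -z (the intrinsics and any distortion apply to the point x, -y, -z); pixel columns grow to the right and rows downward; lengths in mm; the calibration is good to about 2 mm. A picture is of the moment at which its call begins: read the wrist's pose just before it. camera_params takes no time and is no camera call.
- r.finish_job(): hands the job in; it is judged then, once.
Trained networks look in the newest picture that a camera, given by its name, has taken for a name from the list of things; names that differ only in an ending like _2 or _b are one class to them, and where a whole thing is asked for, a point or a joint stands for the part that bears it (a point fixed in the world has none). Each returns a list of dicts, best first, with "p" (0 to 1); they miss things now and then, are a little off and sometimes report something else, mostly with a low value. They report only what shows in the picture. A call takes as long as a camera call.
- r.look_for(camera, name): "at" ([x, y, z] in mm, in world coordinates, good to about 4 mm: the middle of the surface that is visible of it).
- r.tip_of(camera, name): "at" ([x, y, z] in mm, in world coordinates, good to about 4 mm: a listed point, or the origin of a listed thing).
The state is a dict: "t": time; "joints": joint angles; "joint_velocities": joint speeds; "tau": joint torques, N m; "position": TCP position; "orientation": TCP orientation; "ft_force": force on the tool from outside, world axes, zero at the start; "moment": the same for the moment, N m; "width": finger opening in mm; "gripper_force": force on a finger pad.
Only numpy, scipy, OpenCV 4.12 (cv2) and the standard library are available. Lean on these libraries where they do the work, as an engineer would, in place of code of your own. Each camera call takes 0.05 s, during which the arm holds its last target. There are 200 camera calls.

## Working session

There is one attempt and no reset: what is moved stays moved. The work goes in short steps, Python scripts to look and compute and a shell command to move; the robot and the scene stay as the last step left them, time stands still between calls to the robot, and variables do not carry over. Pictures are saved under pics/ and viewed, at most 10 in all, crops included, and the job is handed in when it is done.

```bash
mkdir -p pics; python3 - <<'E'
from rig import r
import cv2, numpy as np
s=r.read_state(); print(s['t'],s['position'],s['orientation'],s['width'])
for c in ("scene","top"):
    cv2.imwrite(f"pics/{c}0.png",r.snapshot(c))
    for n in ["crown","crown_under","ear_defenders","rail_mid","gauge","lid_handle","lid_hinge","lid_stud","index_tip","setting_ring","block_case","step_master"]:
        print(c,n,[(np.round(d['at']).tolist(),round(d['p'],2)) for d in r.tip_of(c,n)[:2]])
print(r.read_state()['t'])
E
```

```text
0.0 [ 208.28273026 -535.67225439  230.83444836] [-3.08670275e+00 -5.78987902e-01  3.37690637e-04] 85.2930243162912
scene crown [([598.0, 222.0, 303.0], 0.94)]
scene crown_under [([595.0, 217.0, 282.0], 0.76)]
scene ear_defenders [([686.0, 214.0, 116.0], 0.56)]
scene rail_mid [([537.0, -183.0, 183.0], 0.68)]
scene gauge [([557.0, 212.0, 0.0], 0.71), ([596.0, 221.0, 283.0], 0.71)]
scene lid_handle [([457.0, 203.0, 172.0], 0.6)]
scene lid_hinge [([687.0, 217.0, 114.0], 0.7)]
scene lid_stud [([546.0, 370.0, 120.0], 0.86)]
scene index_tip [([563.0, 366.0, 171.0], 0.63)]
scene setting_ring [([673.0, -278.0, 3.0], 0.67)]
scene block_case [([793.0, 30.0, 2.0], 0.64)]
scene step_master [([694.0, -184.0, -2.0], 0.77)]
top crown [([600.0, 220.0, 309.0], 0.93), ([692.0, 216.0, 114.0], 0.48)]
top crown_under [([601.0, 224.0, 291.0], 0.89)]
top ear_defenders [([599.0, 222.0, 132.0], 0.58)]
top rail_mid [([540.0, -187.0, 181.0], 0.9)]
top gauge [([560.0, 207.0, -1.0], 0.94)]
top lid_handle [([456.0, 198.0, 178.0], 0.89)]
top lid_hinge [([692.0, 218.0, 117.0], 0.84), ([603.0, 222.0, 134.0], 0.3)]
top lid_stud [([549.0, 373.0, 114.0], 0.58)]
top index_tip [([565.0, 367.0, 172.0], 0.6)]
top setting_ring [([670.0, -276.0, -0.0], 0.66)]
top block_case [([797.0, 31.0, -3.0], 0.76)]
top step_master [([694.0, -185.0, -0.0], 0.85), ([549.0, 375.0, 118.0], 0.33)]
1.3
```

View pics/scene0.png

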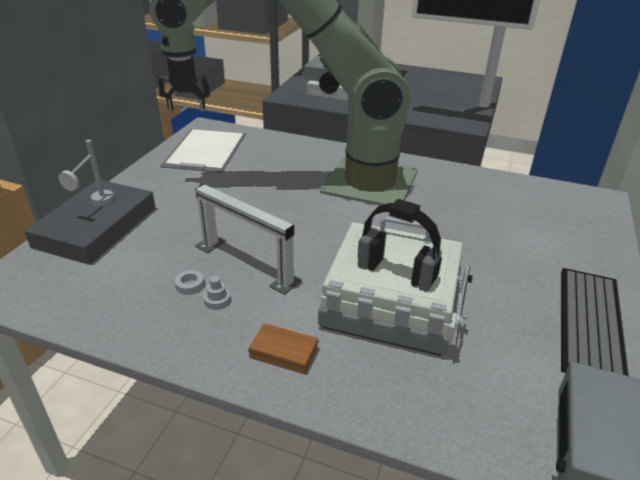

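View pics/top0.png

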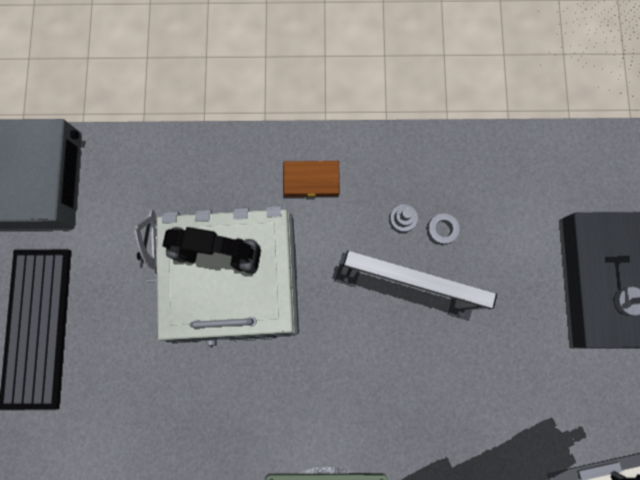

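The scene picture shows the defenders on the lid (about 400,240), the rail with its ends at about (200,190) and (290,230), and the index arm at about (465,290). In the top picture the rail runs from (348,255) to (494,298), the handle is at (222,323) and the crown pad at (202,240). Next I'll measure the yaws.

```bash
cat > h.py <<'E'
from rig import r
import numpy as np, cv2
def ray(cam,px,z):
    p=r.camera_params(cam);K=np.array(p['mtx'],float);E=np.array(p['extrinsics'],float)
    u=np.linalg.inv(K)@np.array([px[0],px[1],1.]); d=E[:3,:3]@np.array([u[0],-u[1],-u[2]]); o=E[:3,3]
    return o+d*(z-o[2])/d[2]
E
python3 - <<'E'
from h import *
print({k:(np.round(np.array(v),3).tolist() if k!='name' else v) for k,v in r.camera_params('top').items()})
im=cv2.imread('pics/top0.png'); g=cv2.cvtColor(im,cv2.COLOR_BGR2GRAY)
def rect(mask,z,x0,y0,x1,y1,name):
    m=np.zeros_like(mask); m[y0:y1,x0:x1]=mask[y0:y1,x0:x1]
    n,l,st,c=cv2.connectedComponentsWithStats(m.astype(np.uint8)); k=1+np.argmax(st[1:,4])
    b=cv2.boxPoints(cv2.minAreaRect(np.argwhere(l==k)[:,::-1].astype(np.float32)))
    P=np.array([ray('top',q,z)[:2] for q in b]); e=P-np.roll(P,1,0); L=np.linalg.norm(e,axis=1); i=np.argmax(L)
    print(name,b.round(1).tolist(),P.mean(0).round(1),L.round(1),'long-axis yaw from y',np.degrees(np.arctan2(-e[i][0],e[i][1])).round(1))
rect(g>150,180,330,240,510,320,'rail')
rect(g>170,135,140,200,310,350,'lid')
rect(g<45,310,184,226,220,256,'pad')
for p in ((193,324),(252,321)): print(ray('top',p,177).round(1))
cv2.imwrite('pics/c1.png',cv2.resize(im[200:350,130:310],None,fx=4,fy=4,interpolation=cv2.INTER_CUBIC))
E
```

```text
{'mtx': [[497.668, 0.0, 319.377], [0.0, 497.668, 245.179], [0.0, 0.0, 1.0]], 'extrinsics': [[-0.004, 0.988, -0.157, 450.953], [-1.0, -0.006, -0.007, 4.197], [-0.008, 0.157, 0.988, 1154.372], [0.0, 0.0, 0.0, 1.0]]}
rail [[344.6000061035156, 264.20001220703125], [348.79998779296875, 250.0], [495.79998779296875, 293.0], [491.6000061035156, 307.20001220703125]] [ 539.1 -184.6] [296.5  29.5 297.8  29.1] long-axis yaw from y 163.1
lid [[153.0, 216.10000610351562], [285.0, 209.5], [291.1000061035156, 331.29998779296875], [159.0, 337.8999938964844]] [557.5 212.7] [252.8 277.6 252.4 267.1] long-axis yaw from y -177.4
pad [[184.0, 228.0], [219.0, 228.0], [219.0, 255.0], [184.0, 255.0]] [593.2 213.6] [47.2 60.7 47.2 60.2] long-axis yaw from y 179.7
[452.9 257.8 177. ]
[458.2 143.1 177. ]
```

View pics/c1.png

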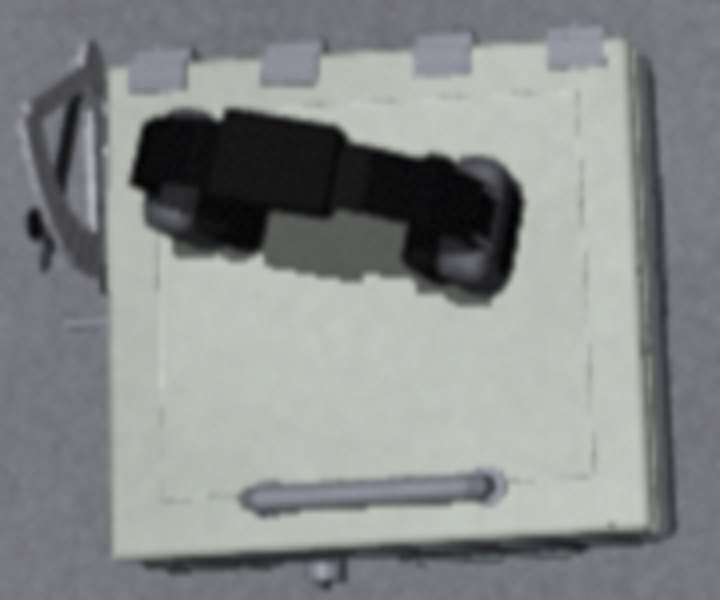

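The handle's crop position is about (370,490), the pad's about (275,160), and the stud is at about (85,323). The yaws are about -11° for the defenders, -17° for the rail and +2.6° for the gauge. The defenders must hang with their y axis across the bar, so they need a turn of about +84°. I'll move above the crown first.

```bash
python3 -m crank '[[1.6,3.1,0.9,0,0,2.9,1],[1.6,3.1,0.9,0,0,2.9,1],[1.6,3.1,0.9,0,0,2.9,1],[1.6,3.1,0.9,0,0,2.9,1],[1.6,3.1,0.9,0,0,2.9,1],[1.6,3.1,0.9,0,0,2.9,1],[1.6,3.1,0.9,0,0,2.9,1],[1.6,3.1,0.9,0,0,2.9,1],[1.6,3.1,0.9,0,0,2.9,1],[1.6,3.1,0.9,0,0,2.9,1],[1.6,3.1,0.9,0,0,2.9,1],[1.6,3.1,0.9,0,0,2.9,1],[1.6,3.1,0.9,0,0,2.9,1],[1.6,3.1,0.9,0,0,2.9,1],[1.6,3.1,0.9,0,0,2.9,1],[1.6,3.1,0.9,0,0,2.9,1],[1.6,3.1,0.9,0,0,2.9,1],[1.6,3.1,0.9,0,0,2.9,1],[1.6,3.1,0.9,0,0,2.9,1],[1.6,3.1,0.9,0,0,2.9,1]]' && python3 -m crank '[[1.4,2.7,0,0,0,0,1],[1.4,2.7,0,0,0,0,1],[1.4,2.7,0,0,0,0,1],[1.4,2.7,0,0,0,0,1],[1.4,2.7,0,0,0,0,1],[0,0,0,0,0,0,1],[0,0,0,0,0,0,1]]'
python3 - <<'E'
from h import *
from scipy.spatial.transform import Rotation as R
s=r.read_state(); M=R.from_rotvec(s['orientation']).as_matrix()
print(s['position'],s['joints'],M.round(3).tolist(),'tool y ang',np.degrees(np.arctan2(M[1,1],M[0,1])))
cv2.imwrite('pics/w1.png',r.snapshot('wrist'))
for n in('crown','crown_under','ear_defenders'): print(n,[(np.round(d['at']).tolist(),round(d['p'],2)) for d in r.tip_of('wrist',n)[:2]])
E
```

```text
t: 2.97
position: [528.7, 85.7, 411.9]
orientation: [2.418, 2.006, 0.0]
ft_force: [0.8, 0.2, 1.0]
width: 85.3
gripper_force: 0.0
t: 3.55
position: [598.4, 220.5, 410.1]
orientation: [-2.417, -2.005, 0.002]
ft_force: [0.2, -0.5, 0.7]
width: 85.4
gripper_force: 0.0
[598.37754485 220.50122459 410.10633262] [-0.29991642  0.73810349 -0.32588634  0.76934966  0.21736045  1.66018355
 -0.71135489] [[0.185, 0.983, -0.001], [0.983, -0.185, -0.0], [-0.0, -0.001, -1.0]] tool y ang -10.650950204966863
crown [([591.0, 222.0, 311.0], 0.86)]
crown_under [([600.0, 222.0, 285.0], 0.78)]
ear_defenders []
```

View pics/w1.png

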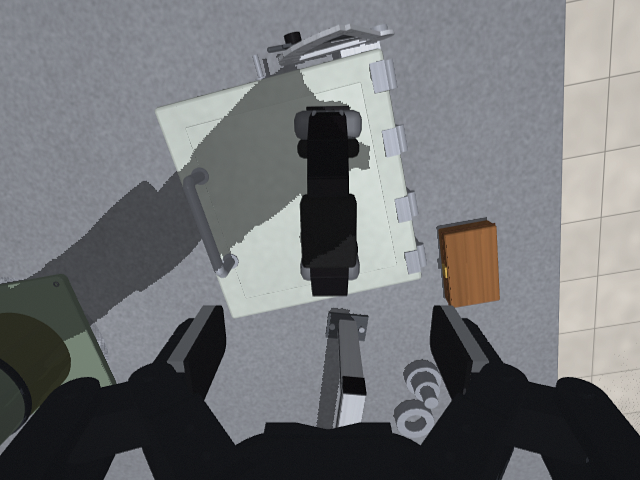

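The wrist view shows the pad centred at column 329 and the fingers centred at 328, with the band vertical, so the alignment is good. I'll descend and grip.

```bash
python3 -m crank '[[0,0,-2,0,0,0,1],[0,0,-2,0,0,0,1],[0,0,-2,0,0,0,1],[0,0,-2,0,0,0,1],[0,0,-2,0,0,0,1],[0,0,-1,0,0,0,1],[0,0,-0.9,0,0,0,1],[0,0,0,0,0,0,1],[0,0,0,0,0,0,1],[0,0,0,0,0,0,0],[0,0,0,0,0,0,0],[0,0,0,0,0,0,0],[0,0,0,0,0,0,0],[0,0,0,0,0,0,0],[0,0,0,0,0,0,0],[0,0,0,0,0,0,0],[0,0,0,0,0,0,0]]' 50 && python3 -m crank '[[0,0,0.5,0,0,0,0],[0,0,1,0,0,0,0],[0,0,1,0,0,0,0],[0,0,1.5,0,0,0,0],[0,0,0,0,0,0,0],[0,0,0,0,0,0,0]]'
python3 - <<'E'
from h import *
cv2.imwrite('pics/w2.png',r.snapshot('wrist'))
r.snapshot('scene')
for c in('wrist','scene'):
  for n in('crown','crown_under'): print(n,[(np.round(d['at']).tolist(),round(d['p'],2)) for d in r.tip_of(c,n)[:2]])
E
```

```text
t: 5.17
position: [598.5, 219.2, 292.9]
orientation: [2.42, 2.003, 0.001]
ft_force: [0.1, -0.8, 5.1]
width: 38.8
gripper_force: 49.7
t: 5.67
position: [598.4, 219.2, 332.3]
orientation: [2.42, 2.003, 0.001]
ft_force: [0.6, 1.0, -4.0]
width: 38.6
gripper_force: 51.1
crown [([593.0, 220.0, 347.0], 0.96)]
crown_under [([598.0, 219.0, 320.0], 0.69)]
crown [([598.0, 222.0, 344.0], 0.94)]
crown_under [([598.0, 218.0, 322.0], 0.77)]
```

```bash
python3 -m crank '[[0,0,1.5,0,0,0,0],[0,0,2.5,0,0,0,0],[0,0,2.5,0,0,0,0],[-0.37,-2.52,0.5,0,0,0,0],[-0.37,-2.52,0,0,0,5.2,0],[-0.37,-2.52,0,0,0,5.2,0],[-0.37,-2.52,0,0,0,5.2,0],[-0.37,-2.52,0,0,0,5.2,0],[-0.37,-2.52,0,0,0,5.2,0],[-0.37,-2.52,0,0,0,5.2,0],[-0.37,-2.52,0,0,0,5.2,0],[-0.37,-2.52,0,0,0,5.2,0],[-0.37,-2.52,0,0,0,5.2,0],[-0.37,-2.52,0,0,0,5.2,0],[-0.37,-2.52,0,0,0,5.2,0],[-0.37,-2.52,0,0,0,5.2,0],[-0.37,-2.52,0,0,0,5.2,0],[-0.37,-2.52,0,0,0,5.2,0],[-0.37,-2.52,0,0,0,5.2,0]]' && python3 -m crank '[[-0.4,-2.6,0,0,0,5.6,0],[0,0,0,0,0,0,0],[0,0,0,0,0,0,0],[0,0,0,0,0,0,0]]'
python3 - <<'E'
from h import *
from scipy.spatial.transform import Rotation as R
s=r.read_state(); M=R.from_rotvec(s['orientation']).as_matrix()
print('tool y ang',np.degrees(np.arctan2(M[1,1],M[0,1])),M[2].round(3),s['joints'].round(2))
cv2.imwrite('pics/s3.png',r.snapshot('scene'));cv2.imwrite('pics/w3.png',r.snapshot('wrist'));r.snapshot('top')
for c in('wrist','scene','top'):
  for n in('crown','crown_under','rail_mid','ear_defenders'): print(c,n,[(np.round(d['at']).tolist(),round(d['p'],2)) for d in r.tip_of(c,n)[:2]])
E
```

```text
t: 7.55
position: [538.8, -185.4, 402.2]
orientation: [-0.613, -3.081, 0.0]
ft_force: [0.8, 0.7, -2.8]
width: 38.9
gripper_force: 51.0
t: 7.88
position: [535.2, -209.6, 402.1]
orientation: [-0.47, -3.106, -0.0]
ft_force: [-0.3, 0.5, -2.2]
width: 38.5
gripper_force: 51.4
tool y ang 72.79672459046039 [ 0.  0. -1.] [ 0.63  0.64 -0.73  1.1   0.41  1.53  1.26]
wrist crown [([529.0, -210.0, 417.0], 0.92)]
wrist crown_under [([535.0, -210.0, 390.0], 0.63), ([699.0, -186.0, -1.0], 0.57)]
wrist rail_mid [([543.0, -184.0, 183.0], 0.8)]
wrist ear_defenders []
scene crown [([536.0, -209.0, 414.0], 0.79)]
scene crown_under [([671.0, -277.0, 1.0], 0.36)]
scene rail_mid [([542.0, -182.0, 179.0], 0.96), ([545.0, 372.0, 116.0], 0.63)]
scene ear_defenders [([536.0, -205.0, 242.0], 0.87)]
top crown [([538.0, -208.0, 420.0], 0.81)]
top crown_under [([538.0, -207.0, 399.0], 0.87)]
top rail_mid [([541.0, -189.0, 184.0], 0.65)]
top ear_defenders [([536.0, -208.0, 398.0], 0.66)]
```

View pics/s3.png

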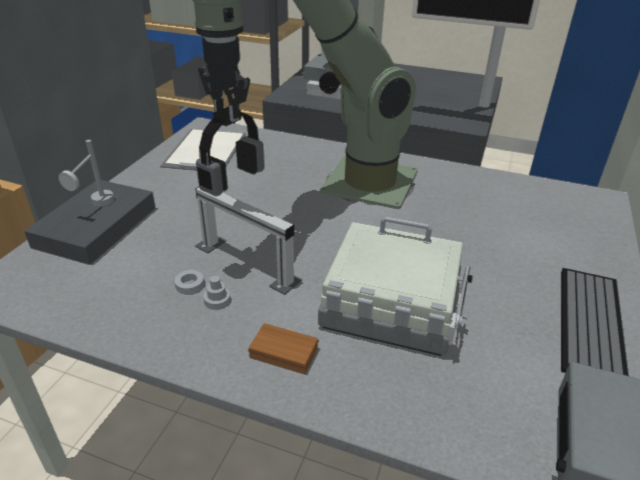

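The defenders are held upright with the cups straddling the bar, at about (208,180) and (250,155) in the scene view. They are about 25 mm too far along -y. I'll correct that and lower.

```bash
python3 -m crank '[[0.25,1.25,0,0,0,0.3,0],[0.25,1.2,0,0,0,0,0],[0,0,-1.5,0,0,0,0],[0,0,-2,0,0,0,0],[0,0,-2,0,0,0,0],[0,0,-2,0,0,0,0],[0,0,-2,0,0,0,0],[0,0,-2,0,0,0,0],[0,0,-2,0,0,0,0],[0,0,-2,0,0,0,0],[0,0,-1.5,0,0,0,0],[0,0,-1.5,0,0,0,0],[0,0,-1,0,0,0,0],[0,0,-0.6,0,0,0,0],[0,0,-0.5,0,0,0,0],[0,0,0,0,0,0,0],[0,0,0,0,0,0,0]]'
python3 - <<'E'
from h import *
r.snapshot('scene')
cv2.imwrite('pics/s4.png',cv2.resize(r.snapshot('scene')[120:320,130:350],None,fx=3,fy=3))
for c in('scene',):
  for n in('crown','crown_under','ear_defenders'): print(c,n,[(np.round(d['at']).tolist(),round(d['p'],2)) for d in r.tip_of(c,n)[:2]])
E
```

```text
t: 10.05
position: [540.4, -185.4, 196.7]
orientation: [0.46, 3.107, -0.0]
ft_force: [-0.4, 0.8, -2.1]
width: 38.5
gripper_force: 51.4
scene crown [([539.0, -183.0, 209.0], 0.75)]
scene crown_under [([538.0, -185.0, 186.0], 0.92)]
scene ear_defenders [([542.0, -182.0, 37.0], 0.86)]
```

View pics/s4.png

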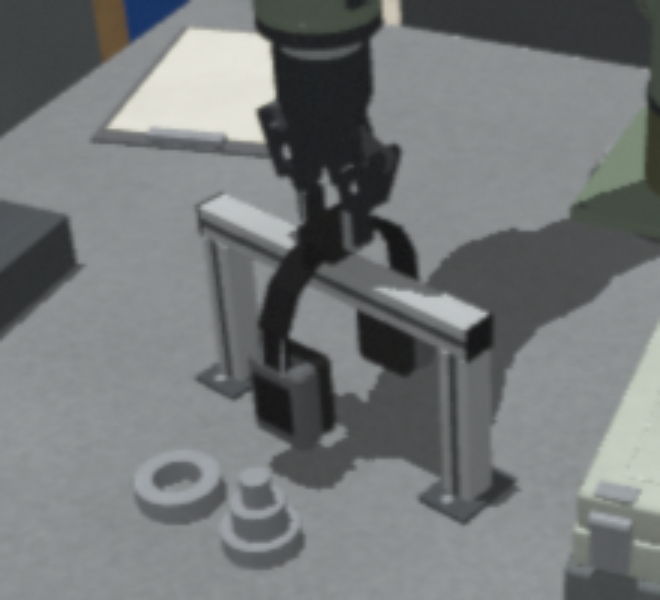

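The cups straddle the bar, at about (290,390) and (385,330) in the crop. I'll lower in small steps until the bar makes contact.

```bash
python3 -m crank '[[0,0,-0.3,0,0,0,0],[0,0,-0.3,0,0,0,0],[0,0,0,0,0,0,0]]'; python3 -m crank '[[0,0,-0.15,0,0,0,0],[0,0,0,0,0,0,0]]'
```

```text
t: 10.55
position: [539.9, -185.6, 189.6]
orientation: [-0.46, -3.107, 0.0]
ft_force: [-0.5, 0.7, -3.0]
width: 39.2
gripper_force: 51.4
t: 10.72
position: [540.1, -185.6, 188.5]
orientation: [-0.46, -3.107, 0.0]
ft_force: [-0.4, -0.3, -2.7]
width: 38.6
gripper_force: 51.4
```

```bash
python3 -m crank '[[0,0,-0.15,0,0,0,0],[0,0,0,0,0,0,0]]'; python3 -m crank '[[0,0,0,0,0,0,0.65],[0,0,0,0,0,0,0.65],[0,0,0,0,0,0,0.65],[0,0,0,0,0,0,0.65],[0,0,0,0,0,0,0.65],[0,0,0,0,0,0,0.65]]'; python3 -m crank '[[0,0,0.5,0,0,0,0.7],[0,0,0.8,0,0,0,0.7],[0,0,1,0,0,0,0.8],[0,0,2,0,0,0,1],[0,0,3,0,0,0,1],[0,0,3,0,0,0,1],[0,0,3,0,0,0,1],[0,0,0,0,0,0,1]]'
python3 - <<'E'
from h import *
cv2.imwrite('pics/s5.png',cv2.resize(r.snapshot('scene')[120:320,130:350],None,fx=3,fy=3))
for c in('scene',):
  for n in('crown','crown_under','ear_defenders'): print(c,n,[(np.round(d['at']).tolist(),round(d['p'],2)) for d in r.tip_of(c,n)[:2]])
E
```

```text
t: 10.88
position: [540.2, -185.6, 187.3]
orientation: [0.46, 3.107, -0.0]
ft_force: [-0.8, 0.6, -2.3]
width: 38.5
gripper_force: 51.4
t: 11.38
position: [540.2, -185.6, 187.3]
orientation: [0.46, 3.108, -0.0]
ft_force: [0.2, 0.6, 0.3]
width: 55.6
gripper_force: 0.0
t: 12.05
position: [541.4, -185.1, 326.4]
orientation: [0.459, 3.1, -0.0]
ft_force: [-0.2, -0.3, -0.2]
width: 85.6
gripper_force: 0.0
scene crown [([538.0, -183.0, 201.0], 0.69)]
scene crown_under [([537.0, -186.0, 176.0], 0.57), ([548.0, 371.0, 118.0], 0.45)]
scene ear_defenders [([538.0, -182.0, 25.0], 0.86), ([673.0, -280.0, 0.0], 0.71)]
```

View pics/s5.png

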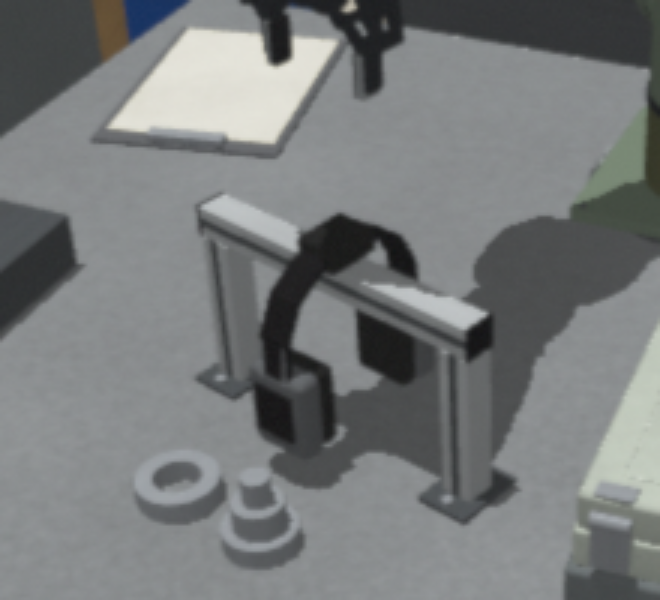

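The defenders hang upright on the bar by the crown (pad at about (345,240) in the crop), released. Next is the handle.

```bash
python3 -m crank '[[-0.43,1.93,0,0,0,-3.52,1],[-0.43,1.93,0,0,0,-3.52,1],[-0.43,1.93,0,0,0,-3.52,1],[-0.43,1.93,0,0,0,-3.52,1],[-0.43,1.93,0,0,0,-3.52,1],[-0.43,1.93,0,0,0,-3.52,1],[-0.43,1.93,0,0,0,-3.52,1],[-0.43,1.93,0,0,0,-3.52,1],[-0.43,1.93,0,0,0,-3.52,1],[-0.43,1.93,0,0,0,-3.52,1],[-0.43,1.93,0,0,0,-3.52,1],[-0.43,1.93,0,0,0,-3.52,1],[-0.43,1.93,0,0,0,-3.52,1],[-0.43,1.93,0,0,0,-3.52,1],[-0.43,1.93,0,0,0,-3.52,1],[-0.43,1.93,0,0,0,-3.52,1],[-0.43,1.93,0,0,0,-3.52,1],[-0.43,1.93,0,0,0,-3.52,1],[-0.43,1.93,0,0,0,-3.52,1],[-0.43,1.93,0,0,0,-3.52,1]]' && python3 -m crank '[[0,0,0,0,0,0,1],[0,0,0,0,0,0,1]]'
python3 - <<'E'
from h import *
from scipy.spatial.transform import Rotation as R
s=r.read_state(); M=R.from_rotvec(s['orientation']).as_matrix()
print('tool y ang',np.degrees(np.arctan2(M[1,1],M[0,1])),M[2].round(3),s['joints'].round(2))
for k in range(3):
 for c in('wrist','scene','top'):
  im=r.snapshot(c)
  if k==0: cv2.imwrite(f'pics/{c}6.png',im)
  for n in('lid_handle','lid_hinge','index_tip','lid_stud','gauge'): print(c,n,[(np.round(d['at'],1).tolist(),round(d['p'],2)) for d in r.tip_of(c,n)[:1]])
E
```

```text
t: 13.92
position: [453.6, 201.2, 319.7]
orientation: [-2.171, -2.27, 0.002]
ft_force: [0.5, 0.2, 0.2]
width: 85.6
gripper_force: 0.0
t: 14.08
position: [453.6, 200.9, 319.7]
orientation: [-2.165, -2.276, 0.002]
ft_force: [0.0, 0.0, -0.4]
width: 85.9
gripper_force: 0.0
tool y ang 2.8739817067981823 [-0.    -0.001 -1.   ] [-0.26  0.5  -0.39  1.6   0.21  1.08 -0.65]
wrist lid_handle [([454.9, 203.0, 170.9], 0.84)]
wrist lid_hinge [([686.1, 218.8, 117.9], 0.57)]
wrist index_tip [([543.1, 369.0, 113.2], 0.36)]
wrist lid_stud [([546.4, 375.0, 112.7], 0.93)]
wrist gauge [([560.3, 211.1, -0.6], 0.83)]
scene lid_handle [([457.4, 202.5, 175.4], 0.92)]
scene lid_hinge [([685.2, 217.0, 116.5], 0.66)]
scene index_tip []
scene lid_stud [([545.0, 372.9, 118.6], 0.97)]
scene gauge [([557.2, 210.7, 0.2], 0.55)]
top lid_handle [([459.6, 205.0, 176.0], 0.58)]
top lid_hinge [([689.5, 219.9, 114.0], 0.93)]
top index_tip []
top lid_stud []
top gauge [([559.8, 205.3, -1.3], 0.72)]
wrist lid_handle [([455.9, 204.7, 174.0], 0.6)]
wrist lid_hinge [([687.2, 216.4, 117.0], 0.74)]
wrist index_tip []
wrist lid_s
[... 355 characters left out ...]
8)]
top lid_hinge []
top index_tip []
top lid_stud [([794.0, 30.8, -0.6], 0.71)]
top gauge [([559.4, 208.2, -2.2], 0.89)]
wrist lid_handle [([457.7, 203.9, 174.3], 0.55)]
wrist lid_hinge [([687.0, 215.0, 116.5], 0.59)]
wrist index_tip []
wrist lid_stud [([546.6, 370.1, 113.0], 0.63)]
wrist gauge [([557.2, 210.5, 1.7], 0.59)]
scene lid_handle [([455.2, 204.2, 175.2], 0.76)]
scene lid_hinge [([535.9, -183.3, 200.4], 0.68)]
scene index_tip []
scene lid_stud [([546.5, 370.8, 117.9], 0.92)]
scene gauge [([558.0, 210.6, -1.6], 0.75)]
top lid_handle [([460.8, 203.9, 176.9], 0.63)]
top lid_hinge [([690.7, 218.9, 113.7], 0.77)]
top index_tip []
top lid_stud []
top gauge [([561.2, 207.6, -1.8], 0.93)]
```

View pics/wrist6.png

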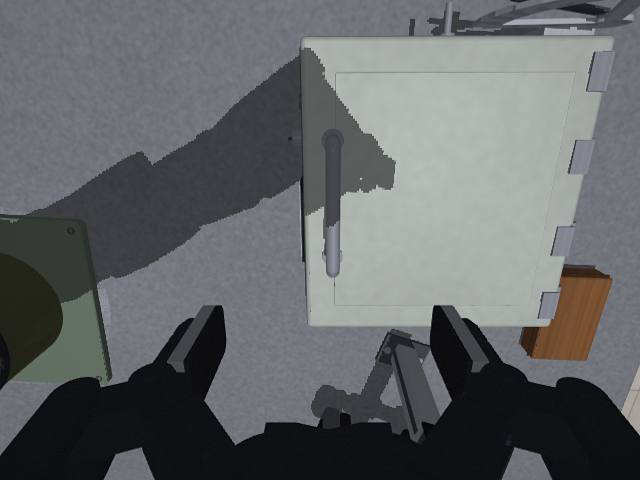

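The handle is at column 333 against a finger centre of 328, so it is aligned. The gauge's hinge side is on the right. I'll descend and grip.

```bash
python3 -m crank '[[0.1,0.1,-2,0,0,0,1],[0.1,0.1,-2,0,0,0,1],[0.1,0.1,-2,0,0,0,1],[0,0,-2,0,0,0,1],[0,0,-2,0,0,0,1],[0,0,-2,0,0,0,1],[0,0,-1.5,0,0,0,1],[0,0,-1.5,0,0,0,1],[0,0,-1.2,0,0,0,1],[0,0,0,0,0,0,1],[0,0,0,0,0,0,1]]' && python3 -m crank '[[0,0,0,0,0,0,0],[0,0,0,0,0,0,0],[0,0,0,0,0,0,0],[0,0,0,0,0,0,0],[0,0,0,0,0,0,0],[0,0,0,0,0,0,0],[0,0,0,0,0,0,0],[0,0,0,0,0,0,0],[0,0,0,0,0,0,0],[0,0,0,0,0,0,0]]' 50
python3 -c "
import numpy as np
p=lambda t:np.array([-239.3*np.cos(t+.247),239.3*np.sin(t+.247)])
for t in np.arange(0.05,.46,.05): print(round(t,2),(p(t)-p(0)).round(1),(p(t)-p(t-.05)).round(1))"
```

```text
t: 17.7
position: [457.1, 203.5, 158.3]
orientation: [-2.167, -2.274, 0.001]
ft_force: [-0.1, -0.3, 0.8]
width: 85.2
gripper_force: 0.0
t: 18.53
position: [457.3, 203.4, 158.4]
orientation: [2.168, 2.274, 0.001]
ft_force: [2.8, -0.1, 1.2]
width: 10.0
gripper_force: 48.7
0.05 [ 3.2 11.5] [ 3.2 11.5]
0.1 [ 7.  22.9] [ 3.8 11.3]
0.15 [11.3 34. ] [ 4.3 11.1]
0.2 [16.2 44.9] [ 4.9 10.9]
0.25 [21.7 55.6] [ 5.4 10.7]
0.3 [27.7 66. ] [ 6.  10.4]
0.35 [34.1 76. ] [ 6.5 10.1]
0.4 [41.1 85.7] [7.  9.7]
0.45 [48.5 95.1] [7.4 9.4]
```

```bash
python3 -m crank '[[0.16,0,0.58,0,0,0,0],[0.16,0,0.57,0,0,0,0],[0.19,0,0.57,0,0,0,0],[0.19,0,0.56,0,0,0,0],[0.21,0,0.56,0,0,0,0],[0.22,0,0.55,0,0,0,0],[0.24,0,0.55,0,0,0,0],[0.25,0,0.54,0,0,0,0],[0,0,0,0,0,0,0]]' && python3 -m crank '[[0.27,0.02,0.54,0,0,0,0],[0.27,0.02,0.53,0,0,0,0],[0.3,0.02,0.52,0,0,0,0],[0.3,0.02,0.52,0,0,0,0],[0.32,0.02,0.51,0,0,0,0],[0.33,0.02,0.5,0,0,0,0],[0.35,0.02,0.49,0,0,0,0],[0.35,0.02,0.48,0,0,0,0],[0,0,0,0,0,0,0],[0,0,0,0,0,0,0]]'
python3 - <<'E'
from h import *
for c in('scene','top','wrist'):
  im=r.snapshot(c); cv2.imwrite(f'pics/{c}7.png',im)
  for n in('lid_handle','index_tip','lid_stud','lid_hinge'): print(c,n,[(np.round(d['at'],1).tolist(),round(d['p'],2)) for d in r.tip_of(c,n)[:1]])
im=cv2.imread('pics/scene7.png'); cv2.imwrite('pics/s7c.png',cv2.resize(im[230:350,380:520],None,fx=5,fy=5,interpolation=cv2.INTER_CUBIC))
E
```

```text
t: 19.28
position: [473.3, 204.2, 204.2]
orientation: [-2.166, -2.274, -0.001]
ft_force: [-2.2, 6.6, -5.3]
width: 9.6
gripper_force: 48.9
t: 20.12
position: [496.7, 205.4, 244.4]
orientation: [-2.165, -2.273, 0.004]
ft_force: [-10.3, 3.5, -1.3]
width: 10.1
gripper_force: 49.0
scene lid_handle [([496.5, 206.5, 257.0], 0.77)]
scene index_tip [([563.1, 363.7, 169.5], 0.64)]
scene lid_stud [([558.0, 373.9, 170.3], 0.76)]
scene lid_hinge [([554.2, 369.0, 168.5], 0.72)]
top lid_handle [([497.1, 206.4, 262.4], 0.8)]
top index_tip []
top lid_stud []
top lid_hinge [([689.8, 218.6, 113.2], 0.57)]
wrist lid_handle [([495.3, 207.6, 259.1], 0.84)]
wrist index_tip []
wrist lid_stud []
wrist lid_hinge [([686.9, 217.4, 118.2], 0.95)]
```

View pics/s7c.png

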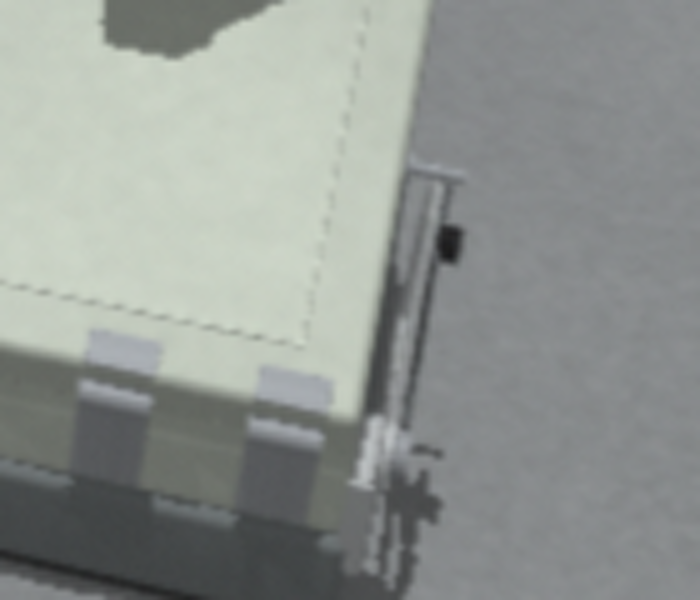

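The crop shows the stud's end at about (465,178), right at the arm's tip at about (443,180), with the clamp screw at (450,243). I'll quantify this by projecting the model.

```bash
python3 - <<'E'
from h import *
p=r.camera_params('scene');K=np.array(p['mtx'],float);E=np.array(p['extrinsics'],float)
print(E[:3,3].round(), [k for k in p])
W=np.linalg.inv(E); y=np.radians(2.7); H=np.array([688,216.5,117.5])
def pj(th,rad,gy):
    X=H+np.array([np.cos(y),np.sin(y),0])*(-rad*np.cos(th))+np.array([-np.sin(y),np.cos(y),0])*gy+np.array([0,0,rad*np.sin(th)])
    c=W[:3,:3]@X+W[:3,3]; u=K@np.array([c[0],-c[1],-c[2]]); q=u[:2]/u[2]; return ((q-[380,230])*5).round(0).tolist()
for th in np.arange(.34,.52,.02): print(round(th,2),'stud root',pj(th,135,138),'end160',pj(th,135,160),'tip',pj(th,126,156),'screw',pj(th,98,162))
print('hinge arm',pj(0,0,156))
E
```

```text
[1532.  366.  892.] ['mtx', 'extrinsics']
0.34 stud root [402.0, 168.0] end160 [454.0, 178.0] tip [442.0, 194.0] screw [447.0, 251.0]
0.36 stud root [403.0, 165.0] end160 [455.0, 175.0] tip [442.0, 191.0] screw [447.0, 248.0]
0.38 stud root [404.0, 162.0] end160 [456.0, 172.0] tip [443.0, 188.0] screw [448.0, 246.0]
0.4 stud root [404.0, 158.0] end160 [457.0, 169.0] tip [444.0, 185.0] screw [449.0, 244.0]
0.42 stud root [405.0, 155.0] end160 [457.0, 166.0] tip [445.0, 182.0] screw [449.0, 242.0]
0.44 stud root [406.0, 152.0] end160 [458.0, 163.0] tip [445.0, 179.0] screw [450.0, 240.0]
0.46 stud root [407.0, 150.0] end160 [459.0, 160.0] tip [446.0, 177.0] screw [450.0, 238.0]
0.48 stud root [407.0, 147.0] end160 [460.0, 157.0] tip [447.0, 174.0] screw [451.0, 236.0]
0.5 stud root [408.0, 144.0] end160 [461.0, 155.0] tip [448.0, 172.0] screw [452.0, 234.0]
hinge arm [398.0, 449.0]
```

```bash
python3 -m crank '[[0.2,0.01,0.28,0,0,0,0],[0.22,0.01,0.29,0,0,0,0],[0,0,0,0,0,0,0],[0,0,0,0,0,0,0],[0,0,0,0,0,0,0]]'
python3 - <<'E'
from h import *
A={}
for k in range(5):
  im=r.snapshot('scene')
  if k==0: cv2.imwrite('pics/scene8.png',im)
  for n in('lid_handle','index_tip','lid_stud'):
    A.setdefault(n,[]).extend([d['at'] for d in r.tip_of('scene',n)[:1]])
for n in A: print(n,np.median(A[n],0).round(1),np.std(A[n],0).round(1),len(A[n]))
s0=cv2.imread('pics/scene0.png')[245:320,440:490]; s1=cv2.imread('pics/scene8.png')[245:320,440:490]
cv2.imwrite('pics/m.png',cv2.resize(np.hstack([s0,s1]),None,fx=8,fy=8,interpolation=cv2.INTER_CUBIC))
E
```

```text
t: 21.28
position: [500.8, 205.6, 250.0]
orientation: [-2.165, -2.273, 0.004]
ft_force: [-10.7, 3.4, 0.9]
width: 10.1
gripper_force: 49.0
lid_handle [500.6 207.5 263.4] [ 77.1 158.9 105.7] 5
index_tip [564.8 366.9 171.2] [1.3 1.2 0.9] 5
lid_stud [556.6 370.8 173. ] [1.6 1.4 1.1] 4
```

View pics/m.png

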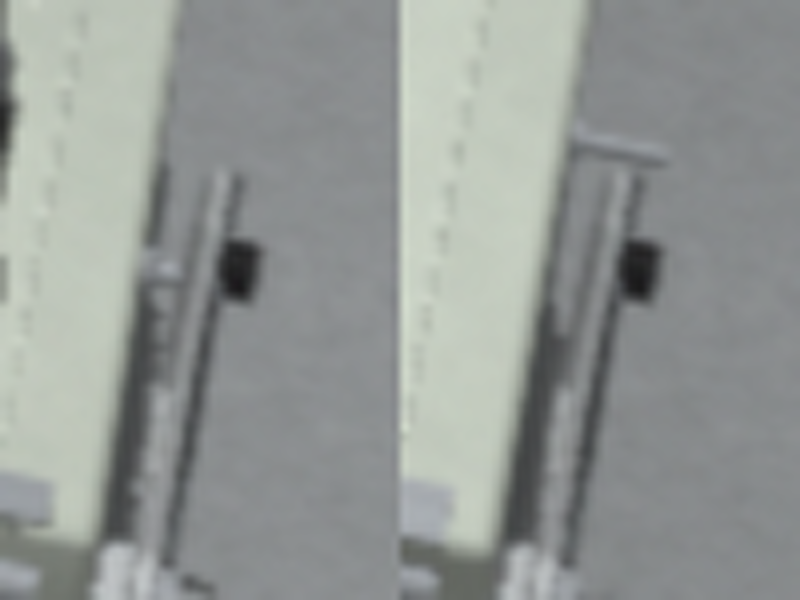

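The picture shows the stud just above the arm's tip. In the right panel it runs from (175,140) to (265,158), with the arm's tip at (228,172) and the screw at (240,270). In the left panel the closed stud's root is at about (150,262).

```bash
python3 - <<'E'
from h import *
p=r.camera_params('scene');K=np.array(p['mtx'],float);E=np.array(p['extrinsics'],float)
W=np.linalg.inv(E); y=np.radians(2.7); H=np.array([688,216.5,117.5])
def pj(th,rad,gy):
    X=H+np.array([np.cos(y),np.sin(y),0])*(-rad*np.cos(th))+np.array([-np.sin(y),np.cos(y),0])*gy+np.array([0,0,rad*np.sin(th)])
    c=W[:3,:3]@X+W[:3,3]; u=K@np.array([c[0],-c[1],-c[2]]); q=u[:2]/u[2]; return ((q-[440,245])*8).round(0).tolist()
print('closed stud root',pj(0,135,139),pj(0,135,145))
for th in np.arange(.36,.50,.02): print(round(th,2),'root',pj(th,135,139),'end',pj(th,135,162),'tip',pj(th,126,156),'screw',pj(th,98,163))
E
```

```text
closed stud root [142.0, 260.0] [164.0, 264.0]
0.36 root [168.0, 145.0] end [255.0, 162.0] tip [228.0, 185.0] screw [240.0, 278.0]
0.38 root [170.0, 139.0] end [257.0, 157.0] tip [229.0, 180.0] screw [241.0, 275.0]
0.4 root [171.0, 134.0] end [258.0, 152.0] tip [230.0, 176.0] screw [242.0, 271.0]
0.42 root [172.0, 129.0] end [259.0, 147.0] tip [232.0, 171.0] screw [243.0, 268.0]
0.44 root [173.0, 125.0] end [261.0, 142.0] tip [233.0, 167.0] screw [244.0, 264.0]
0.46 root [174.0, 120.0] end [262.0, 137.0] tip [234.0, 162.0] screw [245.0, 261.0]
0.48 root [175.0, 116.0] end [263.0, 133.0] tip [235.0, 158.0] screw [245.0, 258.0]
0.5 root [177.0, 112.0] end [265.0, 129.0] tip [236.0, 154.0] screw [246.0, 255.0]
```

Both measures put the lid about 0.02–0.03 rad below the mark. I'll raise it slightly and recheck.

```bash
python3 -m crank '[[0.1,0,0.2,0,0,0,0],[0.1,0,0.2,0,0,0,0],[0,0,0,0,0,0,0],[0,0,0,0,0,0,0],[0,0,0,0,0,0,0],[0,0,0,0,0,0,0]]'
python3 - <<'E'
from h import *
A={}
for k in range(5):
  im=r.snapshot('scene')
  if k==0: cv2.imwrite('pics/scene9.png',im)
  for n in('index_tip','lid_stud','crown_under'):
    A.setdefault(n,[]).extend([d['at'] for d in r.tip_of('scene',n)[:1]])
for n in A: print(n,np.median(A[n],0).round(1),np.std(A[n],0).round(1),len(A[n]))
# stud row shift vs pics/scene8 and scene7 by sub-pixel template match
s8=cv2.imread('pics/scene8.png');s9=cv2.imread('pics/scene9.png')
g=lambda i:cv2.cvtColor(i,cv2.COLOR_BGR2GRAY).astype(int)
for nm,i in(('8',s8),('9',s9)):
  print(nm,'col468-471 rows258-272',g(i)[256:272,468:472].mean(1).round().astype(int).tolist())
E
```

```text
t: 22.78
position: [503.7, 205.8, 253.9]
orientation: [-2.165, -2.274, 0.001]
ft_force: [-1.9, 5.2, -7.3]
width: 10.2
gripper_force: 49.0
index_tip [563.5 365.7 171.1] [0.7 0.9 1.3] 5
lid_stud [556.1 371.3 174.1] [2.3 1.3 1.2] 5
crown_under [ 536.8 -186.3  179.3] [1.1 1.5 1.4] 5
8 col468-471 rows258-272 [137, 137, 136, 135, 135, 136, 143, 150, 122, 115, 128, 124, 119, 121, 121, 121]
9 col468-471 rows258-272 [138, 137, 135, 135, 135, 140, 150, 134, 110, 129, 131, 123, 119, 121, 122, 121]
```

```bash
python3 -c "
from rig import r
print(r.finish_job())"
```

```text
the job is handed in; nothing more can be done
None
```

I handed the job in at about 23.5 s: the ear defenders hang upright on the rail bar, and the gripper is holding the lid within about 0.02 rad of the index mark by my camera estimate. The index arm did not measurably move and nothing touched the other items. I don't have the judge's verdict.

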